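Strip a wound coil off the winder's spindle

ROBOT

A 6-joint arm with a two-finger parallel gripper is mounted at the origin on a cart in front of the work surface, level with it; the furniture and walls round the work are solid. World frame = base frame: x ahead of the robot, y to its left, z up, the work surface at z = 0. Lengths are in m, angles in rad, forces in N, time in s.
With the tool pointing down it reaches from about 0.275 to 1 m from the base axis. Payload 8.4 kg.
Tool frame: the origin (TCP) lies on the centre line of the jaws, within the pads' length; the fingertips stand 17 mm ahead of it and the grasp point (between the pads) lies 2 mm behind it (bot.tcp_to_tips is the y of the fingertips in the tool frame, in m); y points along the fingers, z is the direction in which the jaws open and shut, and the axes are right-handed (so a half turn about y gives the same grasp; the last joint's range is limited). The gripper opens to 85 mm and grips with 20 to 120 N. Pads are 22 mm wide; open, the fingers measure 114 mm over their backs; the gripper's body (76 mm by 85 mm) begins 54 mm behind the grasp point. The pads swing forward as they close: fully open they stand 13 mm farther back than shut.
Start: joints at [-1.145, 0.353, 1.633, -0, 1.155, -0.002], TCP at [0.259, -0.569, 0.248] pointing down, gripper open.
Joint ranges: [-2.63, 2.63], [-0.92, 2.1], [0.06, 2.66], [-1.3, 4.44], [0, 2.69], [-3.02, 3.02]. Speed limits (rad/s): [2.22, 2.22, 2.79, 3.14, 3.14, 3.14].

INTERFACE

Orientations are given as a unit quaternion [x, y, z, w].
In Python, from workcell import bot, hand, kinematics, get_obs, vision, hand_in gives the robot as it stands. The module is installed in compiled form; this text tells all that it offers. Calls block until the motion is done:
- bot.reach(position, orientation): joint-space move of the TCP to a pose.
- bot.servo_line(position, ori=None, velocity=0.15): straight line of the TCP; ori=None keeps the orientation; velocity is the mean speed in m/s.
- bot.goto_joints(angles): joint-space move.
- hand.move_gripper(opening, strength=None): finger opening in m; strength is the grip in N (None keeps the last); returns when the fingers have stopped.
- bot.dwell(seconds).
- kinematics.solve_ik(position, orientation): joint angles nearest the present ones, or None.
- get_obs(): the state.
- vision.read_camera(name): name is "scene" or "top" or "wrist"; returns a dict with "frame" (384x512x3 uint8, red, green, blue), "intrinsics" (3x3 intrinsics, pixels), "dist" ([k1, k2, p1, p2, k3] as OpenCV has them; the pictures are not rectified), "view" (4x4, takes a point from world to camera coordinates). Camera axes: x right, y down, z forward; pixel columns grow to the right and rows downward; lengths in m; the calibration is good to about 2 mm. A picture is of the moment at which its call begins. There is no depth.
A pose or a line that the arm cannot do raises bot.IKError and nothing moves.
- hand_in(): hands the job in, once; it reports no verdict.
The state is a dict: "time_s": time; "joint_pos": joint angles; "joint_vel": joint speeds; "joint_efforts": joint torques, N m; "position": TCP position; "orientation": TCP orientation; "wrist_force": force on the tool from outside, world axes, zero at the start; "ft_torque": the same for the moment, N m; "gripper_width": finger opening in m.
Only numpy, scipy, OpenCV 4.12 (cv2) and the standard library are available. Lean on these libraries where they do the work, as an engineer would, in place of code of your own. Each camera call takes 0.05 s, during which the arm holds its last target. There are 200 camera calls.

TASK

The wound copper coil on the spindle of the bench coil winder is finished. Lift the stripper plate under it by its handle, all the way up, so that the coil rides up off the spindle; with the plate left up, push the coil gently sideways, without lifting it, until it lies flat and wholly on the winder's shelf. Then lower the empty plate fully down again, leaving the spanner, the bearing and the roll of tape where they are.

Things in the scene. Friction and masses are not known exactly. Their poses are not given: they have to be found in the camera images.
- winder: Grey bench coil winder, fixed. Origin: on its spindle's axis at the table top; z up, +y from spindle to shelf, -x the handle side, towards the robot. In its frame (mm): base 14 thick, x -127 to 58, y -65 to 70, narrower (x -56 to 58) on to y 235; upright steel spindle 26 in diameter at x = y = 0, tip at z 72; two guide columns 12 in diameter at x -78, y +-46, top at z 92.
- shelf (a point): Centre of the top face of the winder's aluminium shelf, at x 0, y 143, z 75 mm in the winder's frame, same axes. The face measures 110 mm (x) by 170 mm (y) and is open towards the spindle. Lips 10 mm high: at both sides, inner faces 49 mm from this point in x, starting 65 mm before it in y; at the far end, inner face 80 mm beyond it in y.
- stripper (a joint): Height of the stripper plate above its lowest position, m: 0 at the start, 0.050 at the upper stop. Steel, 6 mm thick, winder's x -125 to 50, y -52 to 52 mm, with a 34 mm hole round the spindle; its top face is at z 30 mm + joint value (fully up: 5 mm above the shelf, 8 above the spindle tip). 0.25 kg, about 8 N of friction; it stays wherever it is left.
- handle (a point): Centre of the stripper plate's handle: a level round bar 12 mm in diameter and 80 mm long, along the winder's y, on two end posts (68 mm free between them). It is at x = -105, y = 0 in the winder's frame, 32 mm above the plate's top face, and moves with the plate. Its axes are those of the winder.
- coil: The coil: a rigid flat ring of copper wire lashed with four black tapes, 82 mm outside, 30 mm inside, 22 mm high (24 at the tapes), about 0.16 kg, loose. At the start it lies on the stripper plate round the spindle. Origin: centre of its underside; z up along its axis.
- spanner: Bystander: steel spanner 167 mm long, 29 mm wide, 6 mm thick, lying on the table beyond the end of the winder away from the shelf. Origin: centre of its underside.
- bearing: Bystander: ball bearing 52 mm in diameter, 15 mm high, on the table beside the shelf, on the handle side. Origin: centre of its underside.
- tape: Bystander: small roll of black tape 54 mm in diameter, 19 mm high, on the table beside the shelf, on the handle side. Origin: centre of its underside.

How it is judged:
By the outcome, as a careful person would: the job done as asked, in the order asked, and still so for the second after the job is handed in, with the robot touching nothing.
It also fails if it takes over 58 s, if anything falls off the work surface, if the arm or the gripper's body presses on something with over 40 N, if the wrist force passes 120 N, or if a joint passes its speed limit or range.

## Working session

There is one attempt and no reset: what is moved stays moved. The work goes in short steps, each a Python script; the robot and the scene stay as the last script left them, time stands still between calls to the robot, and variables do not carry over. Pictures are saved under pics/ and viewed, about 8 in all and at most 12, crops included, and the job is handed in when it is done.

```bash
mkdir -p pics
python3 - <<'E'
from workcell import bot,vision,get_obs
import cv2,numpy as np
o=get_obs();print(o['time_s'],o['orientation'],o['position'],o['gripper_width'],bot.tcp_to_tips)
for n in ['scene','top']:
    r=vision.read_camera(n);cv2.imwrite(f'pics/{n}0.png',r['frame'][:,:,::-1])
    print(n,r['intrinsics'],r['dist'],np.round(r['view'],4))
a=cv2.imread('pics/scene0.png');b=cv2.imread('pics/top0.png')
E
```

```text
0.0 [-0.15018247  0.69147918 -0.69051049  0.1499901 ] [ 0.25908294 -0.56825522  0.24756432] 0.08544750717440197 0.017
scene [[423.93337468   0.         257.79521043]
 [  0.         423.93337468 188.55563172]
 [  0.           0.           1.        ]] [0.03970542 0.         0.         0.         0.        ] [[ 0.2145  0.9766 -0.0118 -0.2095]
 [ 0.4167 -0.1025 -0.9033 -0.1428]
 [-0.8834  0.1889 -0.4289  1.445 ]
 [ 0.      0.      0.      1.    ]]
top [[367.65003085   0.         253.57865392]
 [  0.         367.65003085 193.29285746]
 [  0.           0.           1.        ]] [0.0214106 0.        0.        0.        0.       ] [[ 0.0208 -0.9997  0.011   0.0618]
 [-0.9858 -0.0223 -0.1666  0.5296]
 [ 0.1668 -0.0074 -0.986   0.8314]
 [ 0.      0.      0.      1.    ]]
```

View pics/top0.png

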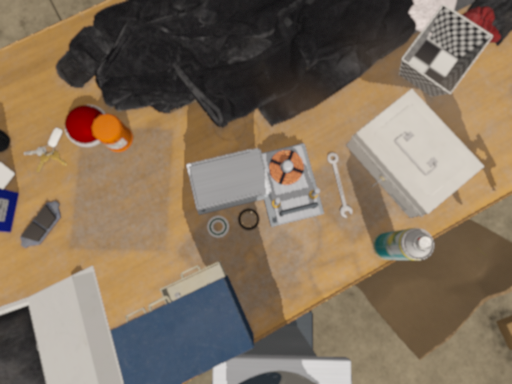

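View pics/scene0.png

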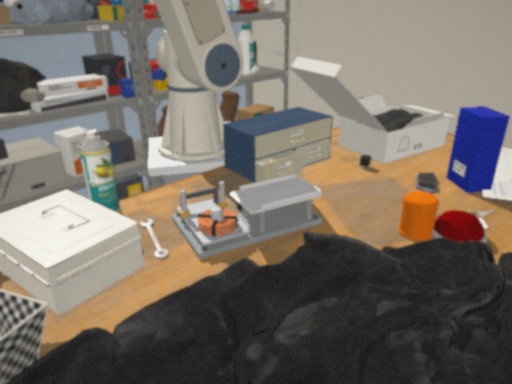

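The top view shows the coil at about (287,168), the handle near (297,203), and the shelf from (188,155) to (268,205). The tape is at (249,218), the bearing at (217,227) and the spanner at (341,185). Next I'll enlarge the winder and locate its parts.

```bash
cat > h.py <<'E'
import cv2,numpy as np
from workcell import vision
def ray(r,px):
    u=cv2.undistortPoints(np.array(px,float).reshape(-1,1,2),r['intrinsics'],r['dist']).reshape(-1,2)
    R,t=r['view'][:3,:3],r['view'][:3,3]
    return -R.T@t, np.c_[u,np.ones(len(u))]@R
def onplane(r,px,z):
    c,d=ray(r,px); return c+d*((z-c[2])/d[:,2:3])
def proj(r,P):
    return cv2.projectPoints(np.array(P,float).reshape(-1,1,3),cv2.Rodrigues(r['view'][:3,:3])[0],r['view'][:3,3],r['intrinsics'],r['dist'])[0].reshape(-1,2)
E
python3 - <<'E'
from h import *
r=vision.read_camera('top');f=r['frame']
hsv=cv2.cvtColor(f,cv2.COLOR_RGB2HSV)
m=cv2.inRange(hsv,(3,90,90),(14,255,255));m[:130]=0;m[210:]=0;m[:,:260]=0;m[:,320:]=0
m=cv2.morphologyEx(m,cv2.MORPH_CLOSE,np.ones((9,9)))
c=max(cv2.findContours(m,0,2)[0],key=cv2.contourArea);e=cv2.fitEllipse(c);print(e)
print('coil',onplane(r,[e[0]],.05))
x0,y0=180,135
g=cv2.resize(f[y0:y0+110,x0:x0+150],None,fx=5,fy=5,interpolation=cv2.INTER_CUBIC)
cv2.imwrite('pics/top1.png',g[:,:,::-1])
E
```

```text
((285.6574401855469, 166.3531036376953), (32.85012435913086, 34.355567932128906), 149.22500610351562)
coil [[ 0.59434424 -0.00216999  0.05      ]]
```

View pics/top1.png

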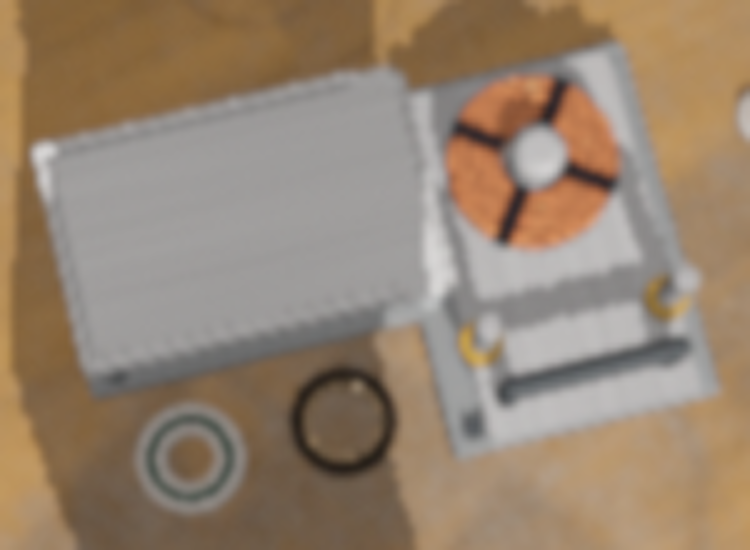

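The enlarged crop gives the handle from (508,390) to (686,348), the spindle tip at (541,153), the column tops at about (489,330) and (686,280), and the shelf's far corners at (42,150) and (92,368). From these I can get the winder's position and heading.

Run:
```python
from h import *
r=vision.read_camera('top')
s=lambda x,y:((x+.5)/5-.5+180,(y+.5)/5-.5+135)
# (crop px, winder xyz m)
D=[((508,390),(-.105,.036,.062)),((686,348),(-.105,-.036,.062)),((541,155),(0,0,.072)),((489,329),(-.078,.046,.092)),((687,279),(-.078,-.046,.092)),((42,150),(.055,.228,.085)),((90,372),(-.055,.228,.085)),((715,390),(-.127,-.065,.014)),((460,455),(-.127,.07,.014)),((618,45),(.058,-.065,.014))]
W=np.array([d[1] for d in D]);P=np.array([onplane(r,[s(*d[0])],d[1][2])[0] for d in D])
H=np.c_[W[:,:2]@np.array([1,1j]),np.ones(len(W))];p=P[:,:2]@np.array([1,1j])
for it in range(2):
    a=W[:,0]+1j*W[:,1];am,pm=a.mean(),p.mean()
    R=np.vdot(a-am,p-pm);th=np.angle(R);o=pm-np.exp(1j*th)*am
    res=p-(o+np.exp(1j*th)*a)
    break
print('th',th,'o',o,'scale',abs(R)/np.vdot(a-am,a-am).real);print(np.round(res*1000,1))
pts=lambda x,y:o+np.exp(1j*th)*(x+1j*y)
print('handle',pts(-.105,0),'shelf',pts(0,.143))
# overlay on scene to check against 2nd view
r=vision.read_camera('scene')
Q=[(q.real,q.imag,w[2]) for q,w in [(pts(*w[:2]),w) for w in W]]
x0,y0=160,165
g=cv2.resize(r['frame'][y0:y0+100,x0:x0+175],None,fx=4,fy=4,interpolation=cv2.INTER_CUBIC)[:,:,::-1].copy()
for q in proj(r,Q): cv2.drawMarker(g,(int((q[0]-x0)*4+1.5),int((q[1]-y0)*4+1.5)),(0,255,0),0,10,1)
cv2.imwrite('pics/sc1.png',g)
```

```text
th 0.26575934124414025 o (0.5930258117318871-0.004894580106194302j) scale 0.9832147939105442
[-1. +6.3j  1.6-6.8j -2.2-0.2j -0.6+0.9j  0. +0.6j -1.7-4.3j  2.5-2.j
  1.6+4.2j  2.6-1.7j -2.8+2.9j]
handle (0.491712010595593-0.032471992952860324j) shelf (0.555468001854999+0.13308516810799664j)
```

View pics/sc1.png

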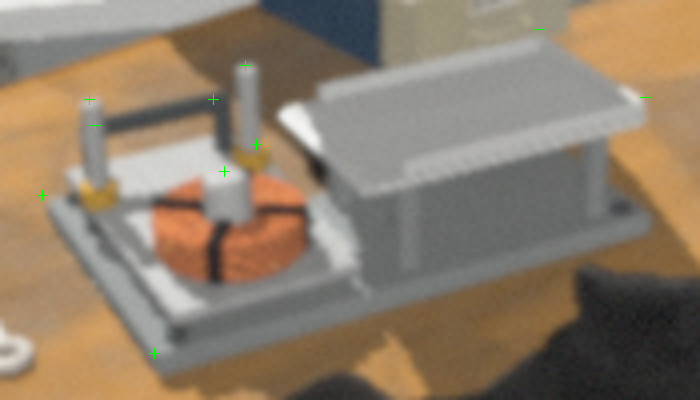

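The fit agrees with the second view to within a few mm. I'll move above the handle and take one close look.

```bash
cat >> h.py <<'E'
from workcell import bot,hand,get_obs,kinematics,hand_in
from scipy.spatial.transform import Rotation as Ro
O=np.array([.593,-.0049]);TH=.266
def w2(x,y,z):
    c,s=np.cos(TH),np.sin(TH); return [O[0]+c*x-s*y,O[1]+s*x+c*y,z]
def ori(sgn):
    zt=sgn*np.array([np.cos(TH),np.sin(TH),0]);yt=np.array([0,0,-1.])
    return Ro.from_matrix(np.c_[np.cross(yt,zt),yt,zt]).as_quat()
def st(tag=''):
    o=get_obs();print(tag,round(o['time_s'],2),np.round(o['position'],4),'F',np.round(o['wrist_force'],1),'w',round(o['gripper_width'],4))
def best(x,y,z):
    q=[(s,kinematics.solve_ik(w2(x,y,z),ori(s))) for s in (1,-1)]
    return min([k for k in q if k[1] is not None],key=lambda k:abs(k[1][5]))
E
python3 - <<'E'
from h import *
s,q=best(-.105,0,.19);print(s,q)
bot.reach(w2(-.105,0,.19),ori(s));hand.move_gripper(.05);st()
r=vision.read_camera('wrist');g=r['frame'][:,:,::-1].copy()
for p in proj(r,[w2(-.105,.04,.062),w2(-.105,-.04,.062),w2(-.105,0,.062),w2(-.078,.046,.092),w2(-.078,-.046,.092),w2(0,0,.072)]): cv2.drawMarker(g,tuple(int(v) for v in np.clip(p,-999,999)),(0,255,0),0,10,1)
cv2.imwrite('pics/w1.png',g)
E
```

```text
1 [-6.90498473e-02  2.17851891e-01  1.96794587e+00 -4.44089210e-16
  9.55794889e-01 -3.35049847e-01]
 2.8 [ 0.4917 -0.0327  0.19  ] F [-0.1 -0.3  1.3] w 0.0495
```

View pics/w1.png

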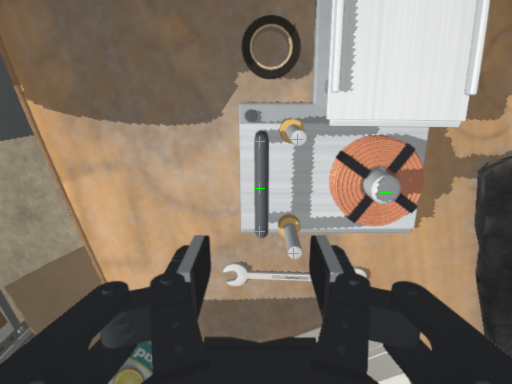

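The handle bar is at x≈262, rows 133–236, and the column tops at (298,138) and (294,253). The projected marks agree to about 2 mm, so I'll grip and lift.

Run:
```python
from h import *
bot.servo_line(w2(-.105,0,.064),velocity=.12);st('down')
hand.move_gripper(.0,50);st('grip')
for z in (.094,.108): bot.servo_line(w2(-.105,0,z),velocity=.06);st('up')
z=.108
while z<.119:
    z+=.001;bot.servo_line(w2(-.105,0,z),velocity=.03);f=get_obs()['wrist_force'][2];print(round(z,3),round(f,1))
    if f<-30:break
st()
r=vision.read_camera('scene');cv2.imwrite('pics/s2.png',cv2.resize(r['frame'][110:270,130:345],None,fx=3,fy=3,interpolation=2)[:,:,::-1])
```

```text
down 4.05 [ 0.4922 -0.0325  0.0645] F [1.2 0.6 0.8] w 0.0503
grip 4.49 [ 0.4929 -0.0323  0.0646] F [2.5 3.5 3.7] w 0.0103
up 5.14 [ 0.4929 -0.0324  0.0944] F [4.5 3.7 1.4] w 0.01
up 5.53 [ 0.4929 -0.0323  0.1086] F [4.2 3.2 3.1] w 0.0101
0.109 -4.0
0.11 -8.2
0.111 -9.6
0.112 -10.0
0.113 -10.6
0.114 -10.4
0.115 -11.0
0.116 -21.2
0.117 -34.1
 7.78 [ 0.4928 -0.0323  0.1151] F [ 16.2   2.4 -34.1] w 0.0099
```

View pics/s2.png

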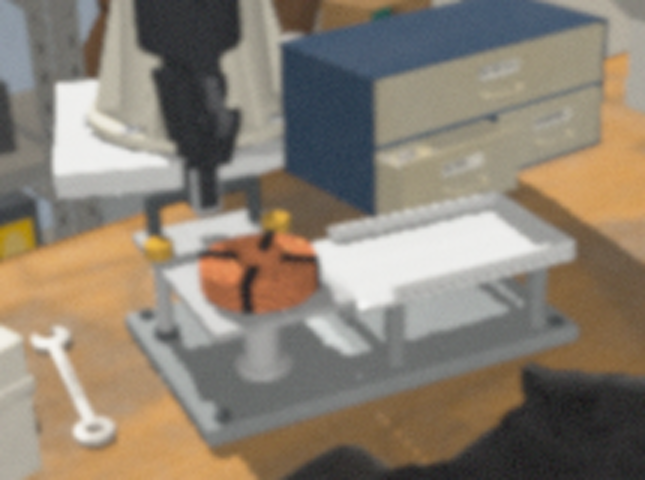

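The plate is up against its stop: the force rose past 30 N. The coil is clear of the spindle, at about (258,275) in the crop. I'll release, back away and measure the coil.

```bash
cat >> h.py <<'E'
def coil(z,name='top'):
    r=vision.read_camera(name);hsv=cv2.cvtColor(r['frame'],cv2.COLOR_RGB2HSV)
    m=cv2.inRange(hsv,(3,90,90),(14,255,255));c0=proj(r,[w2(0,.07,z)])[0]
    k=np.zeros_like(m);cv2.circle(k,tuple(int(v) for v in c0),75,255,-1);m&=k
    m=cv2.morphologyEx(m,cv2.MORPH_CLOSE,np.ones((9,9)))
    c=cv2.convexHull(max(cv2.findContours(m,0,2)[0],key=cv2.contourArea));e=cv2.fitEllipse(c)
    P=onplane(r,[e[0]],z)[0];d=P[:2]-O;C,S=np.cos(TH),np.sin(TH)
    print('coil px',np.round(e[0],1),np.round(e[1],1),'winder',np.round([C*d[0]+S*d[1],-S*d[0]+C*d[1]],4));return r
E
python3 - <<'E'
from h import *
bot.servo_line(w2(-.105,0,.1145),velocity=.03);st('relax')
hand.move_gripper(.045);st('open')
bot.servo_line(w2(-.105,0,.19),velocity=.2)
bot.reach(w2(0,-.15,.19),ori(1));st()
r=coil(.1)
cv2.imwrite('pics/t2.png',cv2.resize(r['frame'][120:250,170:350],None,fx=4,fy=4,interpolation=2)[:,:,::-1])
E
```

```text
relax 8.07 [ 0.4929 -0.0323  0.1139] F [  8.7   3.1 -13.2] w 0.0099
open 8.51 [ 0.4914 -0.0326  0.1145] F [-0.   0.2 -0.6] w 0.045
 9.79 [ 0.6309 -0.149   0.1884] F [-0.7  0.3  0.9] w 0.0451
coil px [287.8 161.5] [35.3 36.2] winder [0.001  0.0026]
```

View pics/t2.png

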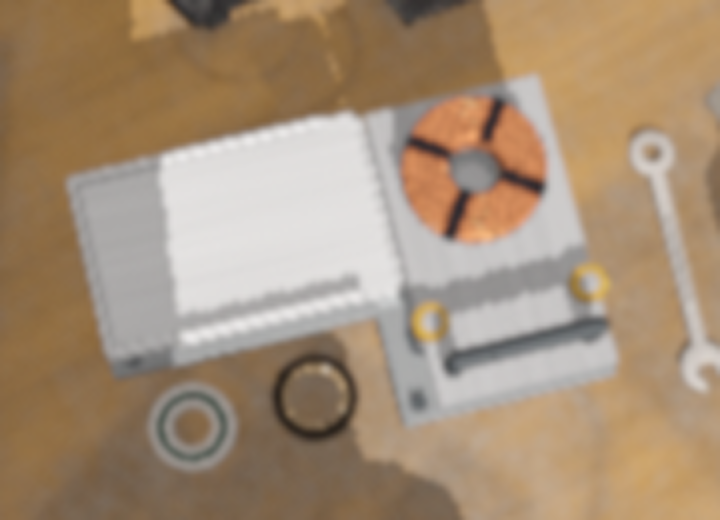

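The plate is staying up and the coil is at winder (1, 3) mm. I'll push it with the fingers 45 mm apart, so it is held at two points.

Run:
```python
from h import *
bot.reach(w2(.001,-.072,.17),ori(1))
bot.servo_line(w2(.001,-.072,.100),velocity=.12);st('low')
bot.servo_line(w2(.001,-.050,.100),velocity=.06);st('near')
bot.servo_line(w2(.001,.02,.100),velocity=.04);st('p1');coil(.1)
bot.servo_line(w2(.001,.07,.100),velocity=.04);st('p2');r=coil(.098)
s=vision.read_camera('scene')
cv2.imwrite('pics/p.png',np.hstack([cv2.resize(a,(400,400),interpolation=2) for a in (r['frame'][115:245,190:320],s['frame'][130:260,190:320])])[:,:,::-1])
```

```text
low 10.99 [ 0.6134 -0.0745  0.1005] F [-0.5 -0.2  0. ] w 0.0448
near 11.51 [ 0.6071 -0.0524  0.1002] F [-0.9 -0.2  0.4] w 0.0447
p1 13.41 [0.5889 0.0145 0.1001] F [ 1.1 -1.7  3.3] w 0.0452
coil px [251.  164.9] [13.9 37.8] winder [0.0134 0.0853]
p2 14.86 [0.5757 0.0628 0.1001] F [-0.4 -0.2 -0.4] w 0.0453Traceback (most recent call last):
  File "<stdin>", line 6, in <module>
  File "h.py", line 29, in coil
    c=cv2.convexHull(max(cv2.findContours(m,0,2)[0],key=cv2.contourArea));e=cv2.fitEllipse(c)
                                                                            ~~~~~~~~~~~~~~^^^
cv2.error: OpenCV(4.12.0) /io/opencv/modules/imgproc/src/shapedescr.cpp:361: error: (-201:Incorrect size of input array) There should be at least 5 points to fit the ellipse in function 'fitEllipseNoDirect'
```

Run:
```python
from h import *
r=vision.read_camera('wrist');s=vision.read_camera('scene')
cv2.imwrite('pics/p.png',np.hstack([cv2.resize(a,(400,400),interpolation=2) for a in (r['frame'][:,64:448],s['frame'][130:260,190:320])])[:,:,::-1])
```

```text
(no output)
```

View pics/p.png

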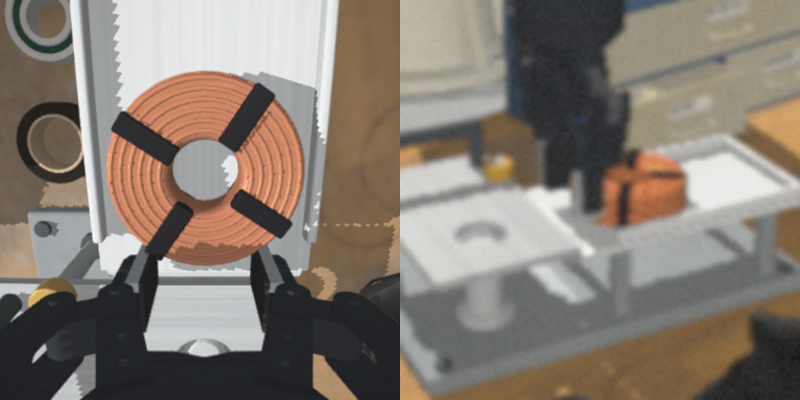

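In the wrist view the coil sits centred between the fingers at (205,168), already past the shelf's front edge and between the lips. I'll push on to the centre, back out and look again.

Run:
```python
from h import *
bot.servo_line(w2(.0015,.096,.100),velocity=.03);st('p3')
bot.servo_line(w2(.0015,.06,.100),velocity=.08)
bot.servo_line(w2(.0015,.05,.19),velocity=.2)
bot.reach(w2(-.105,0,.19),ori(1));hand.move_gripper(.05);st('above')
r=coil(.097);s=vision.read_camera('scene')
cv2.imwrite('pics/p2.png',np.hstack([cv2.resize(a,(400,400),interpolation=2) for a in (r['frame'][115:245,190:320],s['frame'][130:260,190:320])])[:,:,::-1])
```

```text
p3 16.02 [0.5692 0.0882 0.1   ] F [-0.1  0.6 -0.6] w 0.045
above 17.99 [ 0.4924 -0.032   0.1897] F [ 0.7  0.1 -0.2] w 0.0498
coil px [228.7 176.4] [34.9 36.2] winder [0.0004 0.1402]
```

View pics/p2.png

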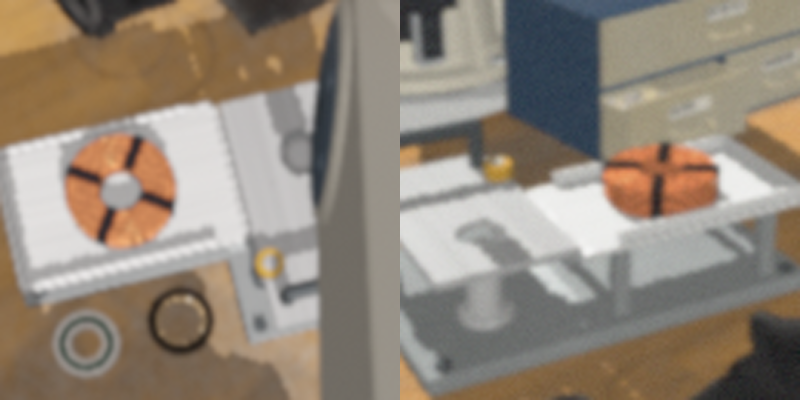

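The coil is flat on the shelf at winder (0, 140) mm, clear of the lips. Now I'll lower the plate.

Run:
```python
from h import *
bot.servo_line(w2(-.105,0,.114),velocity=.12);st('down')
hand.move_gripper(.0,50);st('grip')
bot.servo_line(w2(-.105,0,.070),velocity=.06);st('low')
z=.070
while z>.056:
    z-=.001;bot.servo_line(w2(-.105,0,z),velocity=.03);f=get_obs()['wrist_force'][2];print(round(z,3),round(f,1))
    if f>30:break
st('stop')
bot.servo_line(w2(-.105,0,get_obs()['position'][2]),velocity=.03)
hand.move_gripper(.045);st('open')
bot.servo_line(w2(-.105,0,.19),velocity=.15)
bot.reach(w2(-.12,-.25,.25),ori(1));st('away')
r=coil(.097);s=vision.read_camera('scene')
cv2.imwrite('pics/p3.png',np.hstack([cv2.resize(a,(400,400),interpolation=2) for a in (r['frame'][115:265,190:340],s['frame'][130:280,180:330])])[:,:,::-1])
```

```text
down 18.88 [ 0.4921 -0.0325  0.1144] F [-0.2 -0.1  0.9] w 0.05
grip 19.32 [ 0.4929 -0.0324  0.1148] F [3.4 2.2 5.6] w 0.0098
low 20.2 [ 0.493  -0.0324  0.0701] F [ 6.5  3.4 -5.1] w 0.0099
0.069 -0.1
0.068 2.6
0.067 3.0
0.066 4.0
0.065 10.5
0.064 24.0
0.063 38.2
stop 21.95 [ 0.493  -0.0324  0.0656] F [-5.5  4.2 38.2] w 0.01
open 22.63 [ 0.4912 -0.0326  0.0653] F [ 0.6  0.6 -0.5] w 0.045
away 24.62 [ 0.5425 -0.2764  0.249 ] F [0.9 0.5 0.5] w 0.0451
coil px [228.7 176.5] [35.  36.1] winder [1.000e-04 1.402e-01]
```

View pics/p3.png

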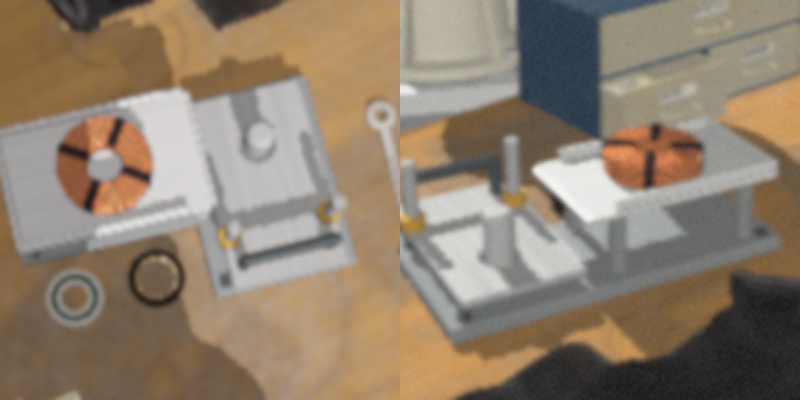

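The plate is back down, with a hard stop at 38 N against about 8 N of friction. The coil hasn't moved. As a final check I'll compare the handle and the other three objects with the first pictures, then hand in.

Run:
```python
from h import *
def sh(a,b,x0,x1,y0,y1):
    g=lambda i:np.float32(cv2.cvtColor(i,cv2.COLOR_BGR2GRAY)[y0:y1,x0:x1])
    w=cv2.createHanningWindow((x1-x0,y1-y0),cv2.CV_32F);(d,c)=cv2.phaseCorrelate(g(a),g(b),w);return np.round(d,2),round(c,2)
t=vision.read_camera('top');s=vision.read_camera('scene')
T0,S0=cv2.imread('pics/top0.png'),cv2.imread('pics/scene0.png')
T,S=t['frame'][:,:,::-1].copy(),s['frame'][:,:,::-1].copy()
print('handle scene',sh(S0,S,176,226,176,216),'handle top',sh(T0,T,268,328,190,226))
print('tape',sh(T0,T,234,264,203,233),'bearing',sh(T0,T,202,232,212,242),'spanner scene',sh(S0,S,138,172,214,262))
a=proj(s,[w2(-.105,0,.062),w2(-.105,0,.063)]);print('px per mm',a[1]-a[0])
```

```text
handle scene (array([0.18, 0.19]), 0.63) handle top (array([ 0.05, -0.09]), 0.98)
tape (array([ 0.25, -0.78]), 0.71) bearing (array([-0.07, -0.12]), 0.98) spanner scene (array([0.02, 0.17]), 0.95)
px per mm [-0.03113416 -0.39023867]
```

The handle is back within half a millimetre, and the bearing and spanner haven't moved. The tape reading is weak (0.71, and the shadow edge there has changed), so I'll check it by its dark ring before handing in.

Run:
```python
from h import *
T=vision.read_camera('top')['frame'][:,:,::-1].copy();ok=True
C=[]
for i in (cv2.imread('pics/top0.png'),T):
    m=cv2.inRange(cv2.cvtColor(i,cv2.COLOR_BGR2GRAY),0,45)[203:235,234:266]
    c=max(cv2.findContours(m,0,2)[0],key=cv2.contourArea);C.append(np.array(cv2.fitEllipse(cv2.convexHull(c))[0]));print(C[-1],cv2.contourArea(c))
if np.linalg.norm(C[0]-C[1])<.5: st();hand_in();print('handed in')
```

```text
[14.21779442 15.86835957] 9.5
[13.26343346 17.13490295] 2.5
```

Run:
```python
from h import *
T=vision.read_camera('top')['frame'][:,:,::-1].copy()
C=[]
for i in (cv2.imread('pics/top0.png'),T):
    g=cv2.cvtColor(i,cv2.COLOR_BGR2GRAY)[203:235,234:266]
    m=cv2.inRange(g,0,60);c=np.argwhere(m)[:,::-1].astype(np.float32)
    C.append(np.array(cv2.fitEllipse(cv2.convexHull(c))[0]));print(C[-1],len(c))
if np.linalg.norm(C[0]-C[1])<.6: st();hand_in();print('handed in')
```

```text
[14.11171913 15.9379673 ] 120
[14.06204605 15.97835636] 82
 24.93 [ 0.5431 -0.2767  0.25  ] F [-0.4  0.2  0.9] w 0.0452
the job is handed in; nothing more can be done
handed in
```

The job is done and handed in at 24.9 s of the 58 s allowed. I lifted the plate by its handle to the upper stop, pushed the coil onto the shelf with two spread fingers, then lowered the empty plate to its lower stop. The highest wrist force I read was about 42 N in total, when pressing onto the lower stop.

- **Coil:** it lies flat on the shelf at winder (0, 140) mm, clear of the lips, and did not move while the plate went down.
- **Plate:** a 38 N push met a hard stop. The handle's image matches its starting one to within about half a millimetre.
- **Bearing and spanner:** both are unmoved, with image shifts of 0.2 px or less.
- **Tape:** two of the three checks disagreed. The first showed a weak 0.8 px shift, probably from changed shadows. A second, by the tape's dark ring, had its threshold too low and gave nothing usable. With the threshold corrected, the ring's centre matched its starting position to 0.1 px.
- **During the push:** the top camera could not see the coil because the gripper hid it, so I checked it with the wrist and scene cameras instead.

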